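# Show the packer which jar goes where

### The job

Show the packer, by pointing only, which jar is left to pack and where it goes. First point at the small olive-lidded jar that stands outside the tray: hold your fingertips a few centimetres above the middle of its lid for at least two seconds; then point in the same way, again for at least two seconds, at the tray's empty pocket, with your fingertips over its middle at about the height of the neighbouring lids. Touch nothing at all, travel well above the jars so that you never point closely at any other jar, and finish with the hand raised well above the jars.

Things in the scene. Friction and masses are not known exactly. Their poses are not given: they have to be found in the camera images.
- stray_jar: the jar to pack: small clear jar of beige spread, 63 mm across, 75 mm high, flat olive-grey lid with a black seal strip across it; origin at the centre of its underside, z up. It stands on the table itself, outside the tray; the only jar of this kind outside the tray
- packed_a: already packed: small clear jar of beige spread, 63 mm across, 75 mm high, flat olive-grey lid with a black seal strip across it; origin at the centre of its underside, z up. It stands in one of the tray's pockets, its lid 83 mm above the table
- packed_b: already packed: small clear jar of beige spread, 63 mm across, 75 mm high, flat olive-grey lid with a black seal strip across it; origin at the centre of its underside, z up. It stands in one of the tray's pockets, its lid 83 mm above the table
- packed_c: already packed: small clear jar of beige spread, 63 mm across, 75 mm high, flat olive-grey lid with a black seal strip across it; origin at the centre of its underside, z up. It stands in one of the tray's pockets, its lid 83 mm above the table
- spread_jar: other ware: jar with a bright yellow lid, 68 mm across, 112 mm high, on the table; origin at the centre of its underside, z up
- onion_jar: other ware: jar of dark dried onion with a gold-brown lid, 70 mm across, 128 mm high, on the table; origin at the centre of its underside, z up
- tray: fixed square plywood jar tray, 154 x 154 mm, walls 45 mm high and 6 mm thick, divided into 2 x 2 pockets of 68 mm (74 mm from centre to centre); three hold a small jar, one is empty; origin at the centre of its underside, x and y along its sides
- empty_pocket: the one empty pocket of the tray, with a bare 62 mm cork disc on its floor; origin at the centre of that floor, 8 mm above the table, z up. The walls round it reach 45 mm above the table, the lids of its neighbour jars 83 mm
- stamp: bystander: wooden-handled stamp, 83 mm high, standing on the table; origin at the centre of its underside

How it is judged:
On the way, in this order (a step that is already met when the one before it is completed fails the run):
1. the tool point dwells just above the lid of the small jar outside the tray, for 2 s (horizontal distance between the grasp point and stray_jar below 0.025 m and z of the grasp point in the frame of stray_jar between 0.085 and 0.185 m), for 2 s.
2. then the tool point dwells just above the empty pocket of the tray, for 2 s (horizontal distance between the grasp point and empty_pocket below 0.025 m and z of the grasp point in the frame of empty_pocket between 0.04 and 0.16 m), for 2 s.
At the end, for the whole second after the job is handed in: Tool point dwelt 2 s within 25 mm sideways of each target, 10 to 110 mm above the stray lid, then 40 to 160 mm above the empty pocket floor. At the end it is over 0.18 m above the table; all jars and the stamp are at rest within 5 mm of their starts (height (world z) of the grasp point above 0.18 m and distance of each of stray_jar, packed_a, packed_b, packed_c, spread_jar, onion_jar, stamp from where it was at the start of the episode below 0.005 m and linear speed of each of stray_jar, packed_a, packed_b, packed_c, spread_jar, onion_jar, stamp below 0.02 m/s); the robot touches nothing.
It fails at once if the robot touches something (contact force between any of the fingers, the arm and anything else above 0.3 N).
It fails at once if a jar or bystander is moved by more than 5 mm (distance of any of stray_jar, packed_a, packed_b, packed_c, spread_jar, onion_jar, stamp from where it was at the start of the episode above 0.005 m).
It fails at once if the tool point comes within 25 mm sideways and 60 mm above the lid of any other jar (pointing at a wrong one) ((horizontal distance between the grasp point and packed_a below 0.025 m and z of the grasp point in the frame of packed_a between 0 and 0.135 m) or (horizontal distance between the grasp point and packed_b below 0.025 m and z of the grasp point in the frame of packed_b between 0 and 0.135 m) or (horizontal distance between the grasp point and packed_c below 0.025 m and z of the grasp point in the frame of packed_c between 0 and 0.135 m) or (horizontal distance between the grasp point and spread_jar below 0.025 m and z of the grasp point in the frame of spread_jar between 0 and 0.172 m) or (horizontal distance between the grasp point and onion_jar below 0.025 m and z of the grasp point in the frame of onion_jar between 0 and 0.188 m)).
It also fails if it takes over 51 s, if anything falls off the work surface, if the arm or the gripper's body presses on something with over 40 N, if the wrist force passes 120 N, or if a joint passes its speed limit or range.

### The arm

A 6-joint arm with a two-finger parallel gripper is mounted at the origin on a cart in front of the work surface, level with it; the furniture and walls round the work are solid. World frame = base frame: x ahead of the robot, y to its left, z up, the work surface at z = 0. Lengths are in m, angles in rad, forces in N, time in s.
With the tool pointing down it reaches from about 0.225 to 0.875 m from the base axis. Payload 3.4 kg.
Tool frame: the origin (TCP) lies between the finger pads, 19 mm behind the fingertips; this is the grasp point; z points along the fingers, y is the line along which they close (so a half turn about z gives the same grasp; the last joint's range is limited). The gripper opens to 85 mm and grips with 20 to 120 N. Pads are 22 mm wide; open, the fingers measure 114 mm over their backs; the gripper's body (76 mm by 85 mm) begins 54 mm behind the grasp point. The pads swing forward as they close: fully open they stand 13 mm farther back than shut.
Start: joints at [-1.424, 0.276, 1.505, -0, 1.361, -0.121], TCP at [0.152, -0.555, 0.25] pointing down, gripper open.
Joint ranges: [-2.89, 2.89], [-0.75, 2.08], [0.22, 2.7], [-1.18, 4.32], [0.11, 2.71], [-2.7, 2.7]. Speed limits (rad/s): [2.57, 2.57, 3.14, 3.14, 3.14, 3.14].

### API

Orientations are given as a 3x3 rotation matrix whose columns are the frame's x, y, z axes.
In Python, from rig import arm gives the robot as it stands.
- The arm moves only by the tool play_rows, never from a script. Its argument "plan" is one flat list of numbers, 7 for each row, row after row: the shift along the tool's x, y, z in units of 30 mm (1.0 is 30 mm), then the turn, a rotation vector about the tool's x, y, z in units of 8 degrees (1.0 is 8 degrees), then the opening, from 0 (shut) to 1 (fully open). A call has 1 to 12 rows; each row is the pose to reach, as a shift and turn from the pose commanded when the call began, along the tool's axes at that moment; what a row does not reach only later rows make up. A row lasts 1/8 s, in which the tool goes at most 62.5 mm and 10.7 degrees, less where a joint would pass 70% of its speed; a pose out of reach is approached as far as the arm can. A call with a gripper value outside its range is refused whole. The fingers move at their own pace and stop on an object; the grip force is fixed at half the most. Time passes only in rows, so rows that repeat a pose let the fingers close. It gives the time, the measured TCP pose, the force, the opening and the grip force at its end, in the units of the state.
- arm.get_obs(): the state, without advancing time (a new reading comes with each control period).
- arm.camera(name): name is "scene" or "top"; returns (picture, depth): 384x512x3 uint8, red, green, blue; 384x512 float32, m along the optical axis (not along the pixel's ray), 0 where there is no reading.
- arm.get_calibration(name): a dict with "mtx" (3x3 intrinsics, pixels), "dist" ([k1, k2, p1, p2, k3] as OpenCV has them; the pictures are not rectified), "view" (4x4, takes a point from world to camera coordinates). Camera axes: x right, y down, z forward; pixel columns grow to the right and rows downward; lengths in m; the calibration is good to about 2 mm. A picture is of the moment at which its call begins. get_calibration takes no time and is no camera call.
- arm.sign_off(): hands the job in; it is judged then, once.
The state is a dict: "time": time; "qpos": joint angles; "joint_velocities": joint speeds; "tau": joint torques, N m; "tcp_pos": TCP position; "ee_rot": TCP orientation; "wrist_force": force on the tool from outside, world axes, zero at the start; "moment": the same for the moment, N m; "grip_width": finger opening in m; "gripper_force": force on a finger pad.
Only numpy, scipy, OpenCV 4.12 (cv2) and the standard library are available. Lean on these libraries where they do the work, as an engineer would, in place of code of your own. Each camera call takes 0.05 s, during which the arm holds its last target. There are 200 camera calls.

## Working session

There is one attempt and no reset: what is moved stays moved. The work goes in short steps, Python scripts to look and compute and a tool call to move; the robot and the scene stay as the last step left them, time stands still between calls to the robot, and variables do not carry over. Pictures are saved under pics/ and viewed, at most 10 in all, crops included, and the job is handed in when it is done.

Besides the shell and the picture viewer there is one more tool, called after "Call:" as name(argument=value, ...) on one line, values as JSON. play_rows: Moves the arm, as the interface text tells. Its arguments: {"type":"object","properties":{"plan":{"type":"array"}},"required":["plan"]}

```bash
mkdir -p pics; python3 - <<'E'
from rig import arm
import cv2,numpy as np
for n in("scene","top"):
    p,d=arm.camera(n); cv2.imwrite(f"pics/{n}.png",p[:,:,::-1]); np.savez(f"{n}.npz",p=p,d=d)
    c=arm.get_calibration(n); print(n,c["mtx"].tolist(),c["dist"],np.round(c["view"],3).tolist(),(d>0).mean())
o=arm.get_obs();print(o["time"],o["tcp_pos"],o["ee_rot"],o["grip_width"])
E
```

```text
scene [[420.18582752891206, 0.0, 250.3633768289743], [0.0, 420.18582752891206, 192.0001609090536], [0.0, 0.0, 1.0]] [-0.03596746  0.          0.          0.          0.        ] [[-0.731, -0.682, 0.023, 0.402], [-0.375, 0.373, -0.849, 0.255], [0.57, -0.629, -0.528, 0.813], [0.0, 0.0, 0.0, 1.0]] 0.9922078450520834
top [[431.6535220197804, 0.0, 255.97298022056205], [0.0, 431.6535220197804, 189.19671166343144], [0.0, 0.0, 1.0]] [-0.00108314  0.          0.          0.          0.        ] [[-0.021, -1.0, -0.014, -0.026], [-0.994, 0.022, -0.11, 0.582], [0.11, 0.012, -0.994, 1.281], [0.0, 0.0, 0.0, 1.0]] 0.996124267578125
0.1 [ 0.15210958 -0.55405424  0.24920532] [[ 9.64349671e-01  2.64631192e-01 -2.11850910e-04]
 [ 2.64631168e-01 -9.64348239e-01  1.67872063e-03]
 [ 2.39943789e-04 -1.67493604e-03 -9.99998569e-01]] 0.08565315892275387
```

View pics/scene.png

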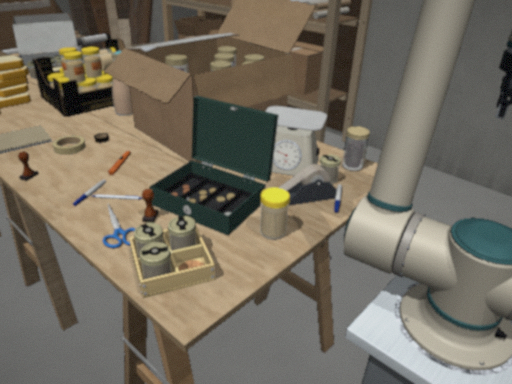

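View pics/top.png

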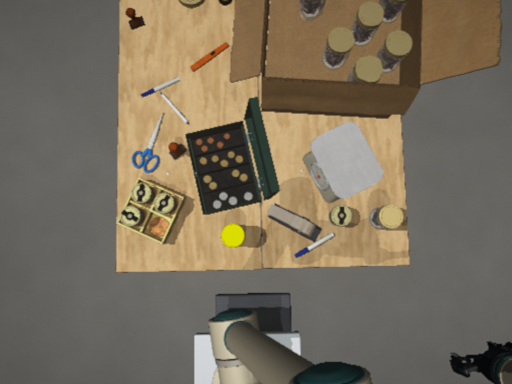

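The scene view shows the tray at about (172,258), its empty pocket at about (190,262), the yellow lid at (275,196), the stray jar at about (328,165) and the onion jar at (356,145). In the top view the stray lid is at (342,216), onion (390,217), yellow (233,235), tray (152,210) and the cork disc at about (160,227).

```bash
cat >h.py <<'E'
import cv2,numpy as np
from rig import arm
C={n:arm.get_calibration(n) for n in("scene","top")}
def ray(n,uv):
    c=C[n];q=cv2.undistortPoints(np.array([[uv]],float),c["mtx"],c["dist"])[0,0]
    R,t=c["view"][:3,:3],c["view"][:3,3]
    return -R.T@t,R.T@np.r_[q,1]
def onz(n,uv,z):
    o,d=ray(n,uv);return o+d*(z-o[2])/d[2]
def proj(n,p):
    c=C[n];v=np.array(c["view"]);return cv2.projectPoints(np.array([p],float),cv2.Rodrigues(v[:3,:3])[0],v[:3,3],c["mtx"],c["dist"])[0][0,0]
def dep(n,uv,D):
    o,d=ray(n,uv);return o+d*D[int(round(uv[1])),int(round(uv[0]))]
def tri(a,b):
    (o,d),(p,e)=ray("top",a),ray("scene",b);s=np.linalg.lstsq(np.c_[d,-e],p-o,rcond=None)[0]
    x,y=o+d*s[0],p+e*s[1];return (x+y)/2,np.linalg.norm(x-y)
E
python3 - <<'E'
from h import *
S=np.load("scene.npz");T=np.load("top.npz")
for k,uv in dict(stray=(342,216),onion=(391,217),yellow=(233,235),pa=(143,191),pb=(165,203),pc=(131,216),cork=(160,227),scale=(348,162),stapler=(294,221)).items():
    print(k,dep("top",uv,T["d"]).round(3),proj("scene",dep("top",uv,T["d"])).round(0))
a=cv2.resize(T["p"][165:255,105:195],None,fx=6,fy=6,interpolation=2)[:,:,::-1]
cv2.imwrite("pics/t1.png",a)
b=np.hstack([cv2.resize(T["p"][190:250,305:365],(400,400),interpolation=2),cv2.resize(S["p"][135:195,300:360],(400,400),interpolation=2)])
cv2.imwrite("pics/t2.png",b[:,:,::-1])
cv2.imwrite("pics/t3.png",cv2.resize(S["p"][205:300,125:220],None,fx=6,fy=6,interpolation=2)[:,:,::-1])
E
```

```text
stray [ 0.493 -0.287  0.08 ] [332. 156.]
onion [ 0.485 -0.414  0.128] [359. 130.]
yellow [0.444 0.028 0.111] [276. 194.]
pa [0.579 0.293 0.079] [150. 229.]
pb [0.541 0.227 0.084] [184. 222.]
pc [0.506 0.327 0.081] [157. 250.]
cork [0.474 0.259 0.01 ] [195. 268.]
scale [ 0.637 -0.295  0.16 ] [297. 117.]
stapler [ 0.481 -0.147  0.091] [307. 171.]
```

View pics/t1.png

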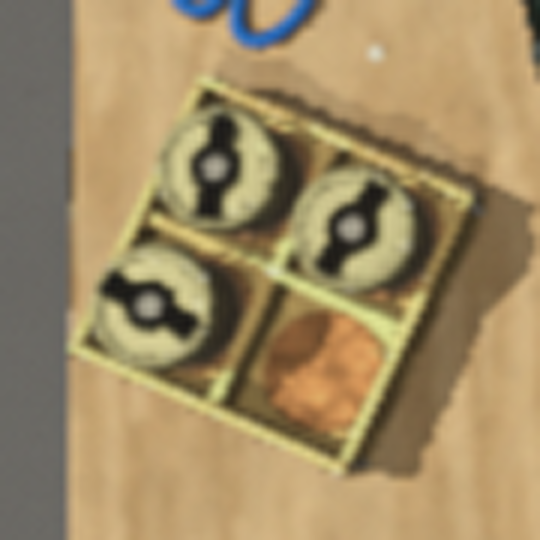

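View pics/t2.png

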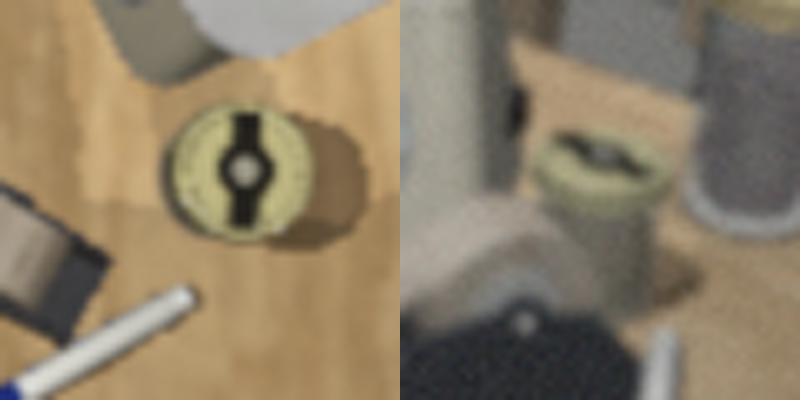

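View pics/t3.png

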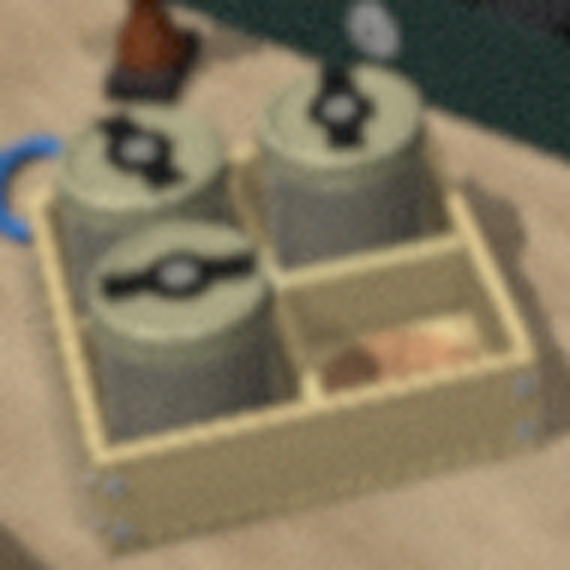

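The crops show: (1) the three packed lids with their buttons at (215,168), (352,228), (149,306), the divider cross at (275,272), the tray corners and the cork at about (328,370). (2) The stray lid's button at (245,170) in top and (205,153) in scene. (3) The same tray from the side, with buttons at (139,151), (341,109), (181,274) and the cross at about (280,280).

```bash
python3 - <<'E'
from h import *
t=lambda x,y:((x+.5)/6-.5+105,(y+.5)/6-.5+165)
s=lambda x,y:((x+.5)/6-.5+125,(y+.5)/6-.5+205)
P={}
for k,a,b in[("stray",(341.3,215.1),(330.3,157.5)),("pa",t(215,168),s(139,151)),("pb",t(352,228),s(341,109)),("pc",t(149,306),s(181,274)),("cross",t(275,272),s(278,282)),("yellow",(233,235),(275,194))]:
    p,g=tri(a,b);P[k]=p;print(k,p.round(4),"gap",round(g,4))
print("pocket from lids",P["pb"]+P["pc"]-P["pa"], "sides",np.linalg.norm(P["pb"]-P["pa"]),np.linalg.norm(P["pc"]-P["pa"]))
co=[onz("top",t(*c),.045) for c in[(203,80),(472,200),(345,470),(75,348)]]
ce=np.mean(co,0);print("tray",ce,"sides",[np.linalg.norm(co[i]-co[i-1]).round(3) for i in range(4)])
print("pocket from tray",ce+(co[2]-ce)*.5*74/77,"cork",onz("top",t(328,370),.01))
o,T=arm.get_obs(),np.load("top.npz")
# tallest things along route (x .3-.6, |y|<.6): sample depth
D=T["d"];ys,xs=np.mgrid[100:300:2,115:420:2]
pts=np.array([dep("top",(u,v),D) for u,v in zip(xs.ravel(),ys.ravel())])
for x0 in(.3,.35,.4,.45,.5,.55,.6,.65):print(x0,[(round(y0,1),round(m[:,2].max(),2)) for y0 in np.arange(-.5,.4,.1) if len(m:=pts[(abs(pts[:,0]-x0-.025)<.025)&(abs(pts[:,1]-y0-.05)<.05)])])
R=np.array(o["ee_rot"])
print(o["tcp_pos"],R.T@(P["stray"]+[0,0,.045]-o["tcp_pos"])/.03,R.T@(P["stray"]+[0,0,.165]-o["tcp_pos"])/.03)
E
```

```text
stray [ 0.4959 -0.2859  0.0756] gap 0.0011
pa [0.5744 0.3005 0.0825] gap 0.0023
pb [0.5434 0.233  0.0825] gap 0.0017
pc [0.5073 0.3316 0.0831] gap 0.0013
cross [0.5252 0.2813 0.0392] gap 0.0005
yellow [0.4452 0.0287 0.1109] gap 0.0027
pocket from lids [0.4762635  0.2640979  0.08306432] sides 0.0742953166967671 0.07393906290458402
tray [0.52387434 0.28030461 0.045     ] sides [np.float64(0.148), np.float64(0.15), np.float64(0.148), np.float64(0.15)]
pocket from tray [0.47658352 0.26291871 0.045     ] cork [0.47617772 0.26111502 0.01      ]
0.3 [(np.float64(-0.5), np.float64(0.0)), (np.float64(-0.4), np.float64(0.01)), (np.float64(-0.3), np.float64(0.01)), (np.float64(-0.2), np.float64(0.0)), (np.float64(-0.1), np.float64(0.01)), (np.float64(-0.0), np.float64(0.0)), (np.float64(0.1), np.float64(0.0)), (np.float64(0.2), np.float64(0.0)), (np.float64(0.3), np.float64(0.0))]
0.35 [(np.float64(-0.5), np.float64(0.01)), (np.float64(-0.4), np.float64(0.01)), (np.float64(-0.3), np.float64(0.01)), (np.float64(-0.2), np.float64(0.02)), (np.float64(-0.1), np.float64(0.01)), (np.float64(-0.0), np
[... 1604 characters left out ...]
.float64(0.17)), (np.float64(-0.2), np.float64(0.01)), (np.float64(-0.1), np.float64(0.25)), (np.float64(-0.0), np.float64(0.03)), (np.float64(0.1), np.float64(0.07)), (np.float64(0.2), np.float64(0.05)), (np.float64(0.3), np.float64(0.05))]
0.65 [(np.float64(-0.5), np.float64(0.01)), (np.float64(-0.4), np.float64(0.16)), (np.float64(-0.3), np.float64(0.16)), (np.float64(-0.2), np.float64(0.16)), (np.float64(-0.1), np.float64(0.25)), (np.float64(-0.0), np.float64(0.03)), (np.float64(0.1), np.float64(0.08)), (np.float64(0.2), np.float64(0.08)), (np.float64(0.3), np.float64(0.01))]
[ 0.15210958 -0.55405424  0.24920532] [13.41568652 -5.58080131  4.29817537] [13.41664629 -5.58750105  0.2981811 ]
```

Measurements agree: lid heights are 75.6 and 82.5–83 mm, the pocket pitch is 74 mm, and the three pocket estimates lie within 3 mm. The stray is at (0.496,-0.286) and the pocket at (0.476,0.263). The case lid reaches 0.25 m, so I will travel higher than that near it. I'll move over the stray, fingers shut.

Call:
play_rows(plan=[0,0,-1,0,0,0,0,1.3,-0.6,-1.6,0,0,0,0,2.6,-1.1,-1.6,0,0,0,0,4,-1.7,-1.6,0,0,0,0,5.4,-2.2,-1.6,0,0,0,0,6.7,-2.8,-1.6,0,0,0,0,8,-3.4,-1.6,0,0,0,0,9.4,-3.9,-1.6,0,0,0,0,10.7,-4.5,-1.6,0,0,0,0,12,-5,-1.6,0,0,0,0,13.4,-5.6,-1.6,0,0,0,0,13.4,-5.6,-1.6,0,0,0,0])

```text
time: 1.6
tcp_pos: [0.4972, -0.284, 0.2973]
ee_rot: [[0.963, 0.269, -0.0], [0.269, -0.963, 0.001], [0.0, -0.001, -1.0]]
wrist_force: [-0.0, 0.0, -0.2]
grip_width: -0.0
gripper_force: 0.0
```

```bash
python3 - <<'E'
from h import *
o=arm.get_obs();R=np.array(o["ee_rot"]);print(o["time"],o["tcp_pos"],R.round(3).tolist(),o["grip_width"])
print(R.T@(np.array([.496,-.286,.155])-o["tcp_pos"])/.03)
D=np.load("top.npz")["d"]
for v in range(150,235):
  for u in range(290,395):
    p=dep("top",(u,v),D)
    if p[2]>.1 and np.hypot(*(p[:2]-[.496,-.286]))<.075: print(p.round(3),end="")
E
```

```text
1.6 [ 0.49717386 -0.28402041  0.29725632] [[0.963, 0.269, -0.0], [0.269, -0.963, 0.001], [0.0, -0.001, -1.0]] -4.12398403455127e-06
[-0.05629699  0.05960215  4.74178926]
[ 0.571 -0.281  0.161][ 0.571 -0.289  0.161][ 0.569 -0.268  0.159][ 0.569 -0.271  0.159][ 0.568 -0.273  0.161][ 0.569 -0.276  0.157][ 0.569 -0.279  0.157][ 0.568 -0.281  0.162][ 0.568 -0.285  0.157][ 0.568 -0.287  0.158][ 0.568 -0.29   0.16 ][ 0.568 -0.292  0.161][ 0.568 -0.295  0.158][ 0.568 -0.298  0.159][ 0.568 -0.301  0.159][ 0.568 -0.303  0.159][ 0.566 -0.26   0.158][ 0.566 -0.263  0.157][ 0.566 -0.265  0.157][ 0.566 -0.268  0.157][ 0.566 -0.27   0.161][ 0.566 -0.273  0.157][ 0.566 -0.276  0.158][ 0.566 -0.279  0.156][ 0.566 -0.281  0.159][ 0.565 -0.284  0.16 ][ 0.566 -0.287  0.156][ 0.566 -0.29   0.157][ 0.565 -0.292  0.159][ 0.566 -0.296  0.156][ 0.565 -0.298  0.157][ 0.565 -0.3    0.161][ 0.565 -0.303  0.159][ 0.565 -0.306  0.16 ][ 0.565 -0.308  0.162][ 0.565 -0.312  0.156][ 0.565 -0.315  0.157][ 0.564 -0.316  0.162][ 0.563 -0.254  0.16 ][ 0.563 -0.256  0.161][ 0.563 -0.26   0.158][ 0.564 -0.263  0.156][ 0.56
[... 3694 characters left out ...]
544 -0.268  0.155][ 0.544 -0.27   0.157][ 0.544 -0.272  0.158][ 0.544 -0.275  0.158][ 0.544 -0.278  0.157][ 0.544 -0.28   0.159][ 0.543 -0.283  0.16 ][ 0.544 -0.286  0.156][ 0.543 -0.289  0.158][ 0.544 -0.292  0.156][ 0.543 -0.294  0.16 ][ 0.543 -0.296  0.163][ 0.541 -0.261  0.159][ 0.541 -0.264  0.159][ 0.541 -0.267  0.16 ][ 0.541 -0.269  0.159][ 0.541 -0.272  0.158][ 0.541 -0.275  0.157][ 0.541 -0.278  0.156][ 0.541 -0.28   0.161][ 0.541 -0.283  0.16 ][ 0.54  -0.285  0.164][ 0.54  -0.287  0.165][ 0.541 -0.291  0.159][ 0.539 -0.268  0.151][ 0.538 -0.269  0.161][ 0.538 -0.272  0.158][ 0.538 -0.275  0.16 ][ 0.538 -0.278  0.158][ 0.538 -0.28   0.161][ 0.538 -0.282  0.161][ 0.538 -0.286  0.156]
```

Over the stray at z 0.297. The scale's plate (0.16 m high) begins 42 mm away, which is clear of the shut fingers; the gripper body stays above 0.20 m. Now descend and dwell.

Call:
play_rows(plan=[-0.1,0,1,0,0,0,0,-0.1,0,2,0,0,0,0,-0.1,0,3,0,0,0,0,-0.1,0,4,0,0,0,0,-0.1,0,4.7,0,0,0,0,-0.1,0,4.7,0,0,0,0,-0.1,0,4.7,0,0,0,0,-0.1,0,4.7,0,0,0,0,-0.1,0,4.7,0,0,0,0,-0.1,0,4.7,0,0,0,0,-0.1,0,4.7,0,0,0,0,-0.1,0,4.7,0,0,0,0])

```text
time: 3.1
tcp_pos: [0.4925, -0.2869, 0.157]
ee_rot: [[0.964, 0.265, -0.0], [0.265, -0.964, -0.0], [-0.0, 0.0, -1.0]]
wrist_force: [0.1, 0.5, -0.6]
grip_width: 0.0002
gripper_force: 0.0
```

Call:
play_rows(plan=[0,0,0,0,0,0,0,0,0,0,0,0,0,0,0,0,0,0,0,0,0,0,0,0,0,0,0,0,0,0,0,0,0,0,0,0,0,0,0,0,0,0,0,0,0,0,0,0,0,0,0,0,0,0,0,0,0,0,0,0,0,0,0,0,0,0,0,0,0,0,0,0,0,0,0,0,0,0,0,0,0,0,0,0])

```text
time: 4.6
tcp_pos: [0.4925, -0.287, 0.157]
ee_rot: [[0.964, 0.265, 0.0], [0.265, -0.964, -0.0], [-0.0, 0.0, -1.0]]
wrist_force: [-0.7, 0.4, 0.1]
grip_width: -0.0001
gripper_force: 0.0
```

```bash
python3 - <<'E'
from h import *
p,d=arm.camera("scene");q,_=arm.camera("top")
cv2.imwrite("pics/s2.png",np.hstack([cv2.resize(p[80:230,220:420],(400,300)),cv2.resize(q[150:300,250:450],(400,300))])[:,:,::-1])
o=arm.get_obs();R=np.array(o["ee_rot"]);x=np.array(o["tcp_pos"]);print(o["time"],x)
for t in([.42,-.286,.33],[.40,.0,.33],[.476,.263,.33],[.476,.263,.11]):print(R.T@(np.array(t)-x)/.03)
E
```

```text
4.7 [ 0.49247646 -0.28695357  0.15699744]
[-2.32145308 -0.66942359 -5.76677157]
[ -0.44164079 -10.03933255  -5.76765039]
[  4.32122444 -17.82311932  -5.76843698]
[  4.32135394 -17.82378114   1.56489632]
```

View pics/s2.png

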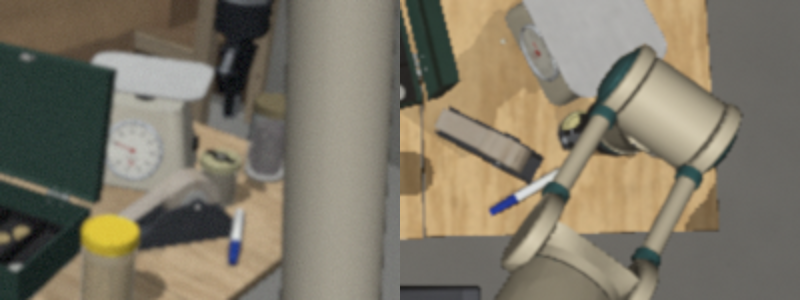

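The scene crop shows the shut fingertips at about (232,112), i.e. pixel (336,136), over the stray lid at (220,155). The top view is mostly hidden by the wrist. I'll check the alignment by projection.

```bash
python3 - <<'E'
from h import *
print(proj("scene",[.4925,-.287,.138]),proj("scene",[.4959,-.2859,.138]),proj("scene",[.4959,-.2859,.0756]))
E
```

```text
[334.36910563 138.37009474] [333.15667764 138.12245143] [330.49054406 157.51930311]
```

Call:
play_rows(plan=[0,0,0,0,0,0,0,0,0,0,0,0,0,0,0,0,0,0,0,0,0,0,0,0,0,0,0,0])

```text
time: 5.2
tcp_pos: [0.4925, -0.287, 0.157]
ee_rot: [[0.964, 0.265, 0.0], [0.265, -0.964, -0.0], [-0.0, 0.0, -1.0]]
wrist_force: [-0.6, -0.3, 0.4]
grip_width: 0.0001
gripper_force: 0.0
```

The fingertips are where they should be, with the dwell of over 2.5 s done. Rise, then travel high.

Call:
play_rows(plan=[0,0,-1.5,0,0,0,0,0,0,-3,0,0,0,0,0,0,-4.5,0,0,0,0,0,0,-5.8,0,0,0,0,-1.2,-0.3,-5.8,0,0,0,0,-2.3,-0.7,-5.8,0,0,0,0,-2,-2.3,-5.8,0,0,0,0,-1.7,-3.9,-5.8,0,0,0,0,-1.4,-5.4,-5.8,0,0,0,0,-1,-7,-5.8,0,0,0,0,-0.7,-8.5,-5.8,0,0,0,0,-0.4,-10,-5.8,0,0,0,0])

```text
time: 6.7
tcp_pos: [0.4011, 0.0006, 0.3312]
ee_rot: [[0.964, 0.264, 0.001], [0.264, -0.964, -0.0], [0.001, 0.0, -1.0]]
wrist_force: [0.6, 0.6, -0.7]
grip_width: -0.0001
gripper_force: 0.0
```

```bash
python3 - <<'E'
from h import *
o=arm.get_obs();R=np.array(o["ee_rot"]);x=np.array(o["tcp_pos"]);print(o["time"],x,o["qpos"])
for t in([.476,.263,.33],[.476,.263,.11]):print(R.T@(np.array(t)-x)/.03)
E
```

```text
6.7 [0.40113763 0.00064576 0.33115923] [-1.72314311e-01 -3.35931382e-02  1.67314059e+00  4.75258285e-05
  1.50123540e+00  1.13095844e+00]
[ 4.71831654 -7.77444368  0.03984644]
[ 4.71279515 -7.77665768  7.37317736]
```

Call:
play_rows(plan=[0.8,-1.3,0,0,0,0,0,1.6,-2.6,0,0,0,0,0,2.4,-3.9,0,0,0,0,0,3.2,-5.2,0,0,0,0,0,4,-6.5,0,0,0,0,0,4.7,-7.8,0,0,0,0,0,4.7,-7.8,0,0,0,0,0,4.7,-7.8,0,0,0,0,0])

```text
time: 7.7
tcp_pos: [0.4752, 0.2617, 0.3307]
ee_rot: [[0.964, 0.265, -0.001], [0.265, -0.964, -0.001], [-0.001, 0.001, -1.0]]
wrist_force: [0.5, -0.3, 0.2]
grip_width: 0.0003
gripper_force: 0.0
```

```bash
python3 - <<'E'
from h import *
o=arm.get_obs();R=np.array(o["ee_rot"]);x=np.array(o["tcp_pos"]);print(o["time"],x,o["qpos"][5])
print(R.T@(np.array([.476,.263,.11])-x)/.03)
E
```

```text
7.7 [0.47524805 0.26174072 0.3307051 ] 1.6783129033547715
[ 0.04282172 -0.04072228  7.35676174]
```

Call:
play_rows(plan=[0,0,1.2,0,0,0,0,0,0,2.4,0,0,0,0,0,0,3.6,0,0,0,0,0,0,4.8,0,0,0,0,0,0,5.8,0,0,0,0,0,0,6.6,0,0,0,0,0,0,7.3,0,0,0,0,0,0,7.3,0,0,0,0,0,0,7.3,0,0,0,0,0,0,7.3,0,0,0,0,0,0,7.3,0,0,0,0,0,0,7.3,0,0,0,0])

```text
time: 9.2
tcp_pos: [0.4758, 0.2623, 0.1124]
ee_rot: [[0.964, 0.265, 0.001], [0.265, -0.964, 0.0], [0.001, 0.0, -1.0]]
wrist_force: [0.8, 0.3, -0.4]
grip_width: 0.0001
gripper_force: 0.0
```

Call:
play_rows(plan=[0,0,0,0,0,0,0,0,0,0,0,0,0,0,0,0,0,0,0,0,0,0,0,0,0,0,0,0,0,0,0,0,0,0,0,0,0,0,0,0,0,0,0,0,0,0,0,0,0,0,0,0,0,0,0,0,0,0,0,0,0,0,0,0,0,0,0,0,0,0,0,0,0,0,0,0,0,0,0,0,0,0,0,0])

```text
time: 10.7
tcp_pos: [0.4756, 0.2622, 0.1119]
ee_rot: [[0.964, 0.265, -0.0], [0.265, -0.964, -0.0], [-0.0, 0.0, -1.0]]
wrist_force: [0.1, 0.2, 0.1]
grip_width: 0.0001
gripper_force: 0.0
```

```bash
python3 - <<'E'
from h import *
p,d=arm.camera("scene")
cv2.imwrite("pics/s3.png",cv2.resize(p[140:310,90:290],(600,510))[:,:,::-1])
print(arm.get_obs()["tcp_pos"],proj("scene",[.4755,.262,.093]))
E
```

```text
[0.47556747 0.26213977 0.11196122] [191.40765608 238.20144293]
```

View pics/s3.png

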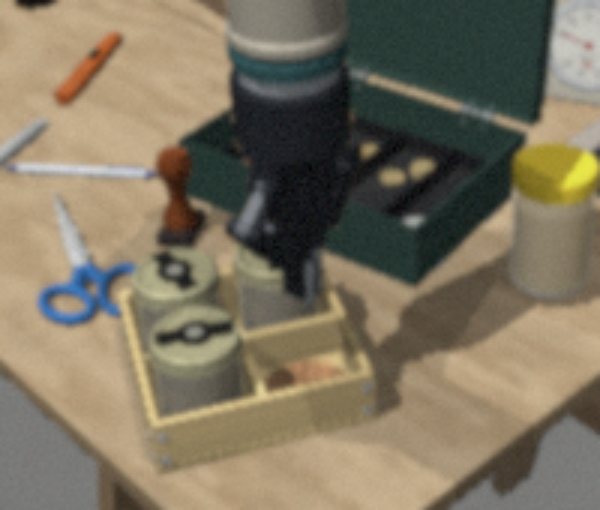

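Call:
play_rows(plan=[0,0,0,0,0,0,0,0,0,0,0,0,0,0,0,0,0,0,0,0,0,0,0,0,0,0,0,0,0,0,0,0,0,0,0])

```text
time: 11.38
tcp_pos: [0.4756, 0.2621, 0.112]
ee_rot: [[0.964, 0.265, 0.0], [0.265, -0.964, -0.0], [0.0, 0.0, -1.0]]
wrist_force: [-0.7, 0.1, -0.3]
grip_width: -0.0005
gripper_force: 0.0
```

Call:
play_rows(plan=[0,0,-1,0,0,0,0,0,0,-2,0,0,0,0,0,0,-3,0,0,0,0,0,0,-4,0,0,0,0,0,0,-5,0,0,0,0,0,0,-6,0,0,0,0,0,0,-7,0,0,0,0,0,0,-7,0,0,0,0,0,0,-7,0,0,0,0,0,0,-7,0,0,0,0,0,0,-7,0,0,0,0,0,0,-7,0,0,0,0])

```text
time: 12.88
tcp_pos: [0.4754, 0.2621, 0.3214]
ee_rot: [[0.964, 0.265, -0.001], [0.265, -0.964, -0.0], [-0.001, 0.0, -1.0]]
wrist_force: [-0.5, 0.3, 0.5]
grip_width: -0.0001
gripper_force: 0.0
```

The picture showed the fingertips at about (303,295) in the crop, i.e. pixel (191,238), which matches the projection over the middle of the pocket. They were clear of all lids. The hand is now raised to 0.32 m.

```bash
python3 -c "
from rig import arm
print(arm.sign_off())"
```

```text
the job is handed in; nothing more can be done
None
```

I pointed at the stray jar for over 2.5 s and then at the empty pocket for over 2 s, felt no contact on the way, finished with the hand at 0.32 m, and handed the job in; no verdict was returned.

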